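Reset the steriliser interlock with both keys, then start it

ROBOT

A 6-joint arm with a two-finger parallel gripper is mounted at the origin on the work surface. World frame = base frame: x ahead of the robot, y to its left, z up, the work surface at z = 0. Lengths are in m, angles in degrees, forces in N, time in s.
With the tool pointing down it reaches from about 0.4 to 0.925 m from the base axis. Payload 3.4 kg.
Tool frame: the origin (TCP) lies midway between the tips of the shut fingers; the grasp point (between the pads) lies 19 mm behind it; x points along the fingers, z is the direction in which the jaws open and shut, and the axes are right-handed (so a half turn about x gives the same grasp; the last joint's range is limited). The gripper opens to 85 mm and grips with 20 to 120 N. Pads are 22 mm wide; open, the fingers measure 114 mm over their backs; the gripper's body (76 mm by 85 mm) begins 54 mm behind the grasp point. The pads swing forward as they close: fully open they stand 13 mm farther back than shut.
Start: joints at [-80.816, 17.578, 86.31, -0, 76.112, -4.211], TCP at [0.133, -0.559, 0.231] pointing down, gripper open.
Joint ranges: [-179.03, 179.03], [-60, 130.46], [8.19, 133.38], [-81.62, 261.62], [5.75, 156.47], [-153.77, 153.77]. Speed limits (degrees/s): [147.25, 147.25, 180, 180, 180, 180].

INTERFACE

Orientations are given as [roll, pitch, yaw] about the fixed x, y, z axes, in that order (R = Rz(yaw) Ry(pitch) Rx(roll)).
In Python, from rig import observe, grab_frame, calibration, order, trace, place_of gives the robot as it stands.
- The arm moves only by the shell command python3 -m creep 'ROWS' [OPENING] [FORCE]. ROWS is JSON, one flat list of numbers, 6 for each row, row after row: the shift along the tool's x, y, z in cm, then the turn, a rotation vector about the tool's x, y, z in rad. A call has 1 to 8 rows; each row shifts and turns the commanded pose from where the row before left it, along the tool's axes as they then stand; what a row does not reach is not made up. A row lasts 1/10 s, in which the tool goes at most 50 mm and 8.59 degrees, less where a joint would pass 70% of its speed; a pose out of reach is approached as far as the arm can. A call with a gripper value outside its range is refused whole. OPENING is the gripper command: -1 is shut, 1 is fully open, values between are in proportion, set as the call begins (- or left out, the last holds). The fingers move at their own pace and stop on an object; FORCE is the grip in N (left out, the last holds). Time passes only in rows, so rows that do not move let the fingers close. It gives the time, the measured TCP pose, the force and the opening at its end, in the units of the state.
- observe(): the state, without advancing time (a new reading comes with each control period).
- grab_frame(name): name is "scene" or "side" or "wrist"; returns (picture, depth): 480x640x3 uint8, red, green, blue; 480x640 float32, m along the optical axis (not along the pixel's ray), 0 where there is no reading.
- calibration(name): a dict with "camera_matrix" (3x3 intrinsics, pixels), "R" (3x3) and "t" (3): a world point X has camera coordinates R X + t; the wrist camera has in their place "mount" (4x4, takes a point from camera to tool coordinates, whose origin is the TCP and whose axes are the tool frame's). Camera axes: x right, y down, z forward; pixel columns grow to the right and rows downward; lengths in m; the calibration is good to about 2 mm. A picture is of the moment at which its call begins: read the wrist's pose just before it. calibration takes no time and is no camera call.
- order.hand_in(): hands the job in, once; it reports no verdict.
Trained networks look in the newest picture that a camera, given by its name, has taken for a name from the list of things; names that differ only in an ending like _2 or _b are one class to them, and where a whole thing is asked for, a point or a joint stands for the part that bears it (a point fixed in the world has none). Each returns a list of dicts, best first, with "confidence" (0 to 1); they miss things now and then, are a little off and sometimes report something else, mostly with a low value. They report only what shows in the picture. A call takes as long as a camera call. They do not tell look-alikes from the thing itself.
- trace(target, camera): "mask" (480x640 bool, what is visible of it) and "pixel" ([row, column] in pixels, amid what is visible of it).
- place_of(target, camera): "pixel" ([row, column] in pixels: a listed point, or the origin of a listed thing).
The state is a dict: "time_s": time; "joint_positions": joint angles; "qd": joint speeds; "tau": joint torques, N m; "position": TCP position; "tool_rot": TCP orientation; "force": force on the tool from outside, world axes, zero at the start; "ft_torque": the same for the moment, N m; "gripper_width": finger opening in m.
Only numpy, scipy, OpenCV 4.12 (cv2) and the standard library are available. Lean on these libraries where they do the work, as an engineer would, in place of code of your own. Each camera call takes 0.05 s, during which the arm holds its last target.

TASK

Reset the steriliser's interlock and start it: with two fingertips press the two round keys on the control console down together, hold both fully down until the steel release pin behind them has risen all the way, and let both go. Then press the square key on the small start pod all the way down, not before the pin is up, and let go. Only press: do not lift or shift the pods or anything else on the table.

Things in the scene. Friction and masses are not known exactly. Their poses are not given: they have to be found in the camera images.
- console: Steriliser control console fixed to the table: white box with aluminium top plate, 150 mm (x) x 170 mm (y) x 60 mm high. Origin: centre of its underside, on the table. Its x axis points from the key pair towards the release pin, its y axis runs along the line from right key to left key, z up.
- key_left_top (a point): Centre of the top face of the left round key of the pair: black, 26 mm diameter, in a 42 mm dark steel collar 12 mm high; at console (-20, +30, 84 when up) mm, that is 24 mm above the console's top plate and 12 mm above the collar. Moves down with the key. The two keys' centres are 60 mm apart.
- key_right_top (a point): The same for the right round key, at console (-20, -30, 84 when up) mm.
- key_left (a joint): Travel of the left round key in m: 0 up, 0.008 fully down (cap still 4 mm above its collar). Spring: starts to move at about 1.2 N, fully down at about 5 N (about 10 N for the pair); springs back up. Pressing one key alone trips the interlock: both must go down together.
- key_right (a joint): The same for the right round key.
- pin_top (a point): Centre of the top face of the steel release pin, 10 mm diameter, in the console's top plate at console (50, 0) mm, 70 mm from the middle of the key pair; 2 mm above the plate when down, 22 mm when up. The robot need not touch it.
- pin (a joint): Height of the release pin in m: 0 down, 0.020 fully up. It rises slowly by itself (about 2 to 3 s) while both round keys are held fully down (about 5 s at 6 mm down, and not all the way at less than 5 mm), and stays where it is when they are let go.
- start_pod: Small loose box with the square start key on top, white with aluminium top plate, 70 x 70 x 40 mm, about 0.8 kg; stands to the left or the right of the console, about 0.3 m from it. To be pressed only, not shifted or lifted. Origin: centre of its underside, z up.
- start_key_top (a point): Centre of the top face of the square start key: black, 22 x 22 mm, in a 34 mm square dark collar whose top is 48 mm above the table; the key's top is 58 mm above the table when up. Moves down with the key.
- start_key (a joint): Travel of the start key in m: 0 up, 0.006 fully down; starts to move at about 1.2 N, fully down at about 4 N; springs back.
- dimmer_pod: Small loose box like the start pod but with a round black knob (38 mm, top 58 mm above the table) instead of the square key; on the console's other side. Bystander. Origin: centre of its underside, z up.
- ink_a: Small upright ink bottle, 28 mm across, 58 mm tall, between console and a pod; bystander. Origin: centre of its underside, z up.
- ink_b: Like ink_a, dark, on the other side of the console; bystander. Origin: centre of its underside, z up.
- balm: Squat glass jar, 44 mm across, 32 mm tall, between robot and console; bystander. Origin: centre of its underside, z up.
- pen: Dark steel tattoo pen lying on its side, 115 x 26 x 26 mm, behind the console; bystander. Origin: centre of its underside, z up.
- cup: Open steel cup, 64 mm across, 65 mm tall, behind the console; bystander. Origin: centre of its underside, z up.
- tips_box: Flat orange plastic box, 50 x 130 x 35 mm, behind the right-hand pod; bystander. Origin: centre of its underside, z up.
- tray: Shallow steel tray, 100 x 160 x 22 mm, behind the left-hand pod; bystander. Origin: centre of its underside, z up.
Things that resemble listed ones, but are neither listed nor needed, are in the scene too. Leave any blue, brown or turquoise look-alike of the start_pod alone.

How it is judged:
By the outcome, as a careful person would: the job done as asked, in the order asked, and still so for the second after the job is handed in, with the robot touching nothing.
It also fails if it takes over 56 s, if anything falls off the work surface, if the arm or the gripper's body presses on something with over 40 N, if the wrist force passes 120 N, or if a joint passes its speed limit or range.

## Working session

There is one attempt and no reset: what is moved stays moved. The work goes in short steps, Python scripts to look and compute and a shell command to move; the robot and the scene stay as the last step left them, time stands still between calls to the robot, and variables do not carry over. Pictures are saved under pics/ and viewed, and the job is handed in when it is done.

```bash
mkdir -p pics; ls
python3 - <<'E'
from rig import observe, grab_frame, calibration
import cv2
print(observe())
for n in ("scene","side"):
    p,d=grab_frame(n); cv2.imwrite(f"pics/{n}0.png",p[:,:,::-1])
    c=calibration(n); print(n,c)
print(calibration("wrist"))
E
```

```text
pics
{'time_s': 0.0, 'joint_positions': array([-8.08172426e+01,  1.76209788e+01,  8.63836320e+01, -1.71269365e-03,
        7.61110755e+01, -4.20913068e+00]), 'qd': array([-0.01184431,  0.03782087, -0.05709454,  0.00442029,  0.06331477,
       -0.01814262]), 'tau': array([-8.20077385e-04, -4.57552493e+01, -2.51913965e+01, -4.27258428e-04,
        1.32104190e-02, -3.71028477e-06]), 'position': array([ 0.13305018, -0.55867607,  0.23039555]), 'tool_rot': array([176.6138432 ,  89.88430172, 100.0061441 ]), 'force': array([-1.11080577, -0.31226869, -0.67465946]), 'ft_torque': array([-0.01201391,  0.04477867,  0.0079573 ]), 'gripper_width': 0.0853467888326024}
scene {'camera_matrix': array([[470.73542204,   0.        , 319.63404822],
       [  0.        , 470.73542204, 240.73479181],
       [  0.        ,   0.        ,   1.        ]]), 'R': array([[-0.82588199,  0.56372235,  0.01166404],
       [ 0.36210972,  0.54613899, -0.75538649],
       [-0.43219844, -0.61963643, -0.6551757 ]]), 't': array([ 0.39900622, -0.17067372,  1.36316629])}
side {'camera_matrix': array([[512.77573379,   0.        , 324.92171868],
       [  0.        , 512.77573379, 240.02533426],
       [  0.        ,   0.        ,   1.        ]]), 'R': array([[-0.99082473, -0.13365082,  0.02009496],
       [-0.09887432,  0.61543711, -0.78195974],
       [ 0.09214237, -0.77677192, -0.62300495]]), 't': array([0.50327696, 0.07818803, 1.47345686])}
{'camera_matrix': array([[373.12785288,   0.        , 322.02561357],
       [  0.        , 373.12785288, 243.11936805],
       [  0.        ,   0.        ,   1.        ]]), 'mount': array([[-1.37148230e-03, -3.27026598e-01,  9.45014139e-01,
        -1.42260114e-01],
       [-6.83946571e-04, -9.45014500e-01, -3.27027716e-01,
         8.50794860e-02],
       [ 9.99998826e-01, -1.09485190e-03,  1.07240194e-03,
        -6.52084369e-04],
       [ 0.00000000e+00,  0.00000000e+00,  0.00000000e+00,
         1.00000000e+00]])}
```

View pics/scene0.png

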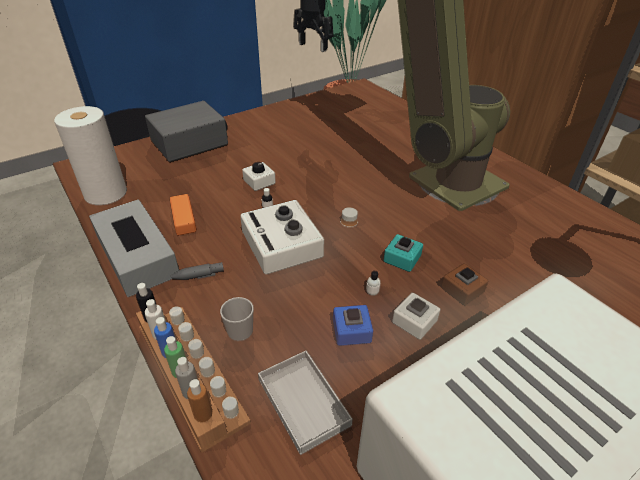

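View pics/side0.png

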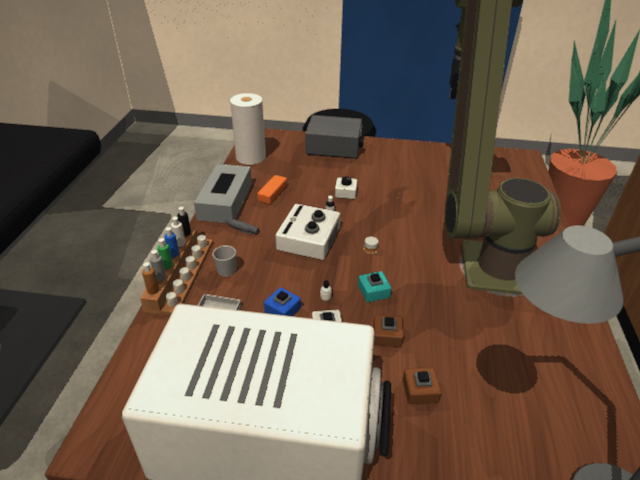

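Scene view: console at about row 232, col 282, with the keys at (212,284) and (227,293). The pods with a square key are white (row 314, col 416), blue (324,352), turquoise (251,404) and brown (281,465). The white pod at (175,258) carries a round knob, so it is the dimmer. The start pod is the white one at (314,416). Next I'll measure these and check a crop.

```bash
cat > h.py <<'E'
import numpy as np,cv2
from rig import *
def back(cam,px,d=None,z=None):
    c=calibration(cam);K=c["camera_matrix"];r=np.array([(px[1]-K[0,2])/K[0,0],(px[0]-K[1,2])/K[1,1],1.])
    if z is not None:
        o=-c["R"].T@c["t"];w=c["R"].T@r
        return o+w*(z-o[2])/w[2]
    return c["R"].T@(r*d-c["t"])
E
python3 - <<'E'
from h import *
Z=dict(key_left_top=.084,key_right_top=.084,pin_top=.062,start_key_top=.058,start_pod=0,console=0,dimmer_pod=0,ink_a=0,ink_b=0,balm=0)
np.set_printoptions(precision=4,suppress=True)
for cam in ("scene","side"):
    p,d=grab_frame(cam)
    if cam=="scene":
        cv2.imwrite("pics/crop.png",cv2.resize(p[150:350,220:500,::-1],None,fx=2.8,fy=2.8,interpolation=cv2.INTER_CUBIC))
    for n,z in Z.items():
        for q in place_of(n,cam)[:3]:
            r,c=q["pixel"]; 
            print(cam,n,np.round(q["pixel"],1),round(q["confidence"],2),back(cam,(r,c),z=z),back(cam,(r,c),d=d[int(round(r)),int(round(c))]))
    # white-top points cloud
    c=calibration(cam);K=c["camera_matrix"];v,u=np.mgrid[:480,:640]
    X=np.stack([(u-K[0,2])/K[0,0]*d,(v-K[1,2])/K[1,1]*d,d],-1)
    W=(X-c["t"])@c["R"]
    np.save(f"W_{cam}.npy",W);np.save(f"P_{cam}.npy",p)
E
```

```text
scene key_left_top [242.8 279.3] 0.53 [0.6119 0.0312 0.084 ] [0.5996 0.0084 0.0614]
scene key_left_top [221.9 293.7] 0.47 [ 0.5473 -0.0133  0.084 ] [ 0.548  -0.0121  0.0851]
scene key_right_top [204.3 284.2] 0.6 [ 0.5305 -0.0833  0.084 ] [ 0.5148 -0.1111  0.0604]
scene start_key_top [219.  180.7] 0.72 [ 0.7497 -0.1995  0.058 ] [ 0.7429 -0.2266  0.0371]
scene start_key_top [270.7 467. ] 0.7 [0.311  0.3034 0.058 ] [0.3121 0.3041 0.0592]
scene start_key_top [310.1 354.1] 0.54 [0.578  0.2567 0.058 ] [0.5792 0.2581 0.0601]
scene start_pod [331.7 351. ] 0.75 [0.5845 0.2607 0.    ] [0.6051 0.2842 0.0394]
scene start_pod [287.9 460.9] 0.74 [0.3083 0.2997 0.    ] [0.3425 0.3208 0.0387]
scene start_pod [257.7 404.8] 0.61 [0.3457 0.157  0.    ] [0.3766 0.184  0.0369]
scene console [244.3 278.5] 0.61 [ 0.5705 -0.0498  0.    ] [0.6038 0.0121 0.0617]
scene dimmer_pod [180.5 258.9] 0.66 [ 0.476  -0.3209  0.    ] [ 0.4956 -0.2808  0.0295]
scene ink_a [272.2 198.6] 0.73 [ 0.7708 -0.0674  0.    ] [ 0.7763 -0.0469  0.02  ]
scene ink_a [205.8 264.7] 0.57 [ 0.5217 -0.2053  0.    ] [ 0.5297 -0.1894  0.013
[... 1274 characters left out ...]
97 -0.0772  0.    ] [ 0.7702 -0.0482  0.0226]
side console [223.4 309.2] 0.21 [ 0.5743 -0.1201  0.    ] [ 0.5569 -0.0109  0.0825]
side dimmer_pod [193.4 341.8] 0.91 [ 0.4911 -0.3079  0.    ] [ 0.4886 -0.2776  0.0199]
side dimmer_pod [224.6 242.1] 0.32 [ 0.7808 -0.0802 -0.    ] [ 0.7706 -0.0493  0.0241]
side ink_a [299.3 324.8] 0.61 [0.4806 0.2053 0.    ] [0.4799 0.2107 0.0055]
side ink_a [213.8 329.6] 0.44 [ 0.5172 -0.1821 -0.    ] [ 0.5079 -0.0971  0.0612]
side ink_b [299.3 324.8] 0.61 [0.4806 0.2053 0.    ] [0.4799 0.2107 0.0055]
side ink_b [213.8 329.6] 0.44 [ 0.5172 -0.1821 -0.    ] [ 0.5079 -0.0971  0.0612]
side balm [249.  370.8] 0.47 [ 0.3733 -0.0237  0.    ] [ 0.3733 -0.0062  0.0142]
```

View pics/crop.png

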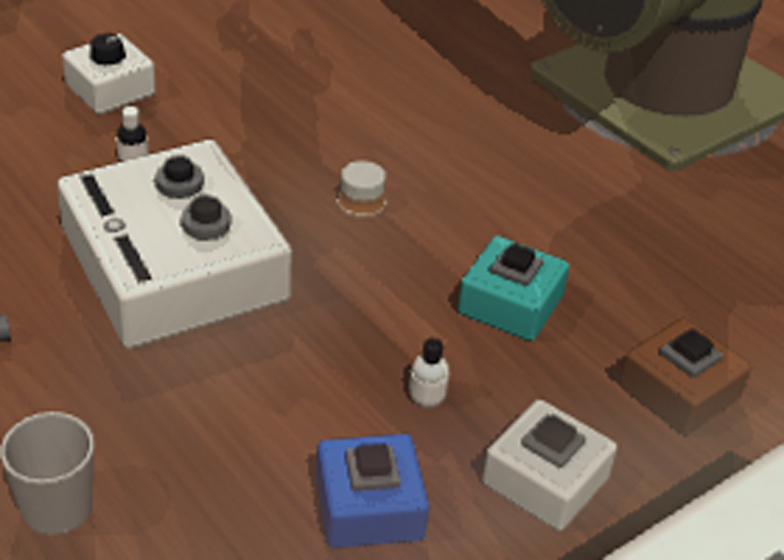

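The crop confirms it: the white pod with the square key, at crop (553,440) or scene (307,417), is the start pod. The round keys are at scene row 210, col 284 and row 225, col 293. The pin is at scene row 230, col 261, and it is down. Now a precise fit from the depth cloud.

Run:
```python
from h import *
np.set_printoptions(precision=4,suppress=True)
for cam in ("scene","side"):
    W=np.load(f"W_{cam}.npy");P=np.load(f"P_{cam}.npy").astype(int);s=P.sum(-1)
    x,y,z=W[...,0],W[...,1],W[...,2]
    m=(z>.05)&(z<.068)&(abs(x-.57)<.12)&(abs(y+.05)<.14)&(s>450)
    r=cv2.minAreaRect(W[...,:2][m].astype(np.float32)); print(cam,"console",r,np.median(z[m]))
    for nm,c0 in (("L",(.547,-.015)),("R",(.528,-.075))):
        m=(z>.077)&(z<.092)&(np.hypot(x-c0[0],y-c0[1])<.03)
        q=W[m];print(nm,m.sum(),q.mean(0),(q.min(0)+q.max(0))/2,np.ptp(q,0), np.median(q[:,2]))
    m=(z>.03)&(z<.045)&(abs(x-.47)<.07)&(abs(y-.32)<.07)&(s>330)
    if m.sum()>20:
        r=cv2.minAreaRect(W[...,:2][m].astype(np.float32)); print("pod",r,np.median(z[m]),m.sum())
    m=(z>.0525)&(z<.066)&(abs(x-.47)<.05)&(abs(y-.31)<.06)
    q=W[m]
    if len(q)>5:
        print("startkey",len(q),q.mean(0),(q.min(0)+q.max(0))/2,np.ptp(q,0),np.median(q[:,2]),cv2.minAreaRect(q[:,:2].astype(np.float32)))
    # tall things near start pod
    m=(z>.08)&(z<.5)&(np.hypot(x-.46,y-.32)<.25)&(y>.15)
    if m.sum():
        q=W[m]; print("tall near",len(q),q.min(0),q.max(0), "min dist", np.hypot(q[:,0]-.46,q[:,1]-.32).min())
```

```text
scene console ((0.5598722696304321, -0.07719941437244415), (0.23629546165466309, 0.14742310345172882), 80.26834106445312) 0.060860030024329916
L 80 [ 0.5512 -0.0107  0.0833] [ 0.5514 -0.0126  0.082 ] [0.0234 0.0259 0.0092] 0.08357297429618576
R 76 [ 0.5417 -0.0698  0.0832] [ 0.5402 -0.0712  0.0826] [0.0251 0.026  0.0112] 0.08377734138009463
pod ((0.4611116051673889, 0.31337276101112366), (0.07212037593126297, 0.06873632967472076), 15.03951358795166) 0.04058389419730533 751
startkey 118 [0.4625 0.3136 0.0578] [0.4611 0.3126 0.0575] [0.026  0.0259 0.0094] 0.05821416419511129 ((0.4614178240299225, 0.3128182590007782), (0.023177996277809143, 0.022554630413651466), 14.118339538574219)
tall near 7144 [0.3512 0.4829 0.2244] [0.6484 0.5699 0.2351] min dist 0.1633333551292199
side console ((0.5606824159622192, -0.0741923451423645), (0.23958583176136017, 0.15056173503398895), 81.71987915039062) 0.05931059643488777
L 48 [ 0.5504 -0.008   0.0818] [ 0.5506 -0.0101  0.0822] [0.0238 0.0309 0.0086] 0.08191304193519412
R 43 [ 0.5404 -0.067   0.0825] [ 0.5404 -0.0697  0.0824] [0.021  0.0315 0.0102] 0.08292092884103237
pod ((0.4646972417831421, 0.30039843916893005), (0.07041504234075546, 0.041488293558359146), 11.555913925170898) 0.03917008211841206 161
startkey 70 [0.4617 0.3164 0.0567] [0.4628 0.3162 0.0568] [0.024  0.0259 0.0078] 0.05669208326751923 ((0.4620698094367981, 0.31558161973953247), (0.020754681900143623, 0.024666165933012962), 16.542213439941406)
tall near 3932 [0.351  0.4832 0.2165] [0.6465 0.5696 0.2342] min dist 0.16480031742006077
```

```bash
cat >> h.py <<'E'
from scipy.spatial.transform import Rotation as Ro
def Rt(): 
    return Ro.from_euler("xyz",observe()["tool_rot"],degrees=True).as_matrix()
def plan(target,zdir,fix_sign=True):
    """prints turn rotvec (tool axes) to make x down and z along zdir; then shift (cm) in the new tool axes"""
    s=observe();R=Rt();z=np.array([*zdir,0.]);z/=np.linalg.norm(z)
    x=np.array([0,0,-1.])
    if fix_sign and z@R[:,2]<0: z=-z
    T=np.stack([x,np.cross(z,x),z],1)
    rv=Ro.from_matrix(R.T@T).as_rotvec()
    sh=T.T@(np.array(target)-s["position"])*100
    print("t",s["time_s"],"pos",s["position"],"w",s["gripper_width"],"F",s["force"],"q",np.round(s["joint_positions"],1))
    print("turn",rv,"deg",np.degrees(np.linalg.norm(rv)),"shift after turn",sh,"| before turn",R.T@(np.array(target)-s["position"])*100)
E
python3 - <<'E'
from h import *
np.set_printoptions(precision=4,suppress=True)
print(Rt())
plan((.5457,-.040,.20),(.0097,.059))
E
```

```text
[[-0.      0.9728  0.2317]
 [-0.      0.2317 -0.9728]
 [-1.     -0.      0.    ]]
t 1.2 pos [ 0.1332 -0.5594  0.2313] w 0.08549931181377549 F [0.0696 1.3402 0.4746] q [-80.8  17.6  86.3  -0.   76.1  -4.2]
turn [0.3968 0.     0.    ] deg 22.7335932006394 shift after turn [  3.1313  32.2781 -57.9433] | before turn [  3.1295  52.1625 -40.9681]
```

```bash
python3 -m creep '[0,0,0,0.1323,0,0, 0,0,0,0.1323,0,0, 0,0,0,0.1323,0,0, 0,2,-3.6,0,0,0, 0,2,-3.6,0,0,0, 0,2,-3.6,0,0,0, 0,2,-3.6,0,0,0, 0,2,-3.6,0,0,0]' 0.07 60
python3 -m creep '[0,2,-3.6,0,0,0, 0,2,-3.6,0,0,0, 0,2,-3.6,0,0,0, 0,2,-3.6,0,0,0, 0,2,-3.6,0,0,0, 0,2,-3.6,0,0,0, 0,2,-3.6,0,0,0, 0,2,-3.6,0,0,0]'
python3 - <<'E'
from h import *
np.set_printoptions(precision=4,suppress=True)
plan((.5457,-.040,.20),(.0097,.059))
s=observe();R=Rt()
p,d=grab_frame("wrist");cv2.imwrite("pics/w1.png",p[:,:,::-1]);np.save("wd.npy",d)
E
```

```text
time_s: 2.0
position: [0.2618, -0.3967, 0.2314]
tool_rot: [56.7, 90.0, -42.7]
force: [-0.5, -0.6, -0.1]
gripper_width: 0.0455
time_s: 2.8
position: [0.4667, -0.1383, 0.2316]
tool_rot: [65.5, 90.0, -33.8]
force: [0.4, -0.9, -0.3]
gripper_width: 0.0456
t 2.8 pos [ 0.4667 -0.1383  0.2316] w 0.045619136512947855 F [ 0.3719 -0.8809 -0.2816] q [-21.5  10.5  96.4  -0.   73.1  77.9]
turn [ 0.      0.0003 -0.0007] deg 0.04269453744939675 shift after turn [  3.1568   6.2041 -10.9855] | before turn [  3.1576   6.2024 -10.9862]
```

View pics/w1.png

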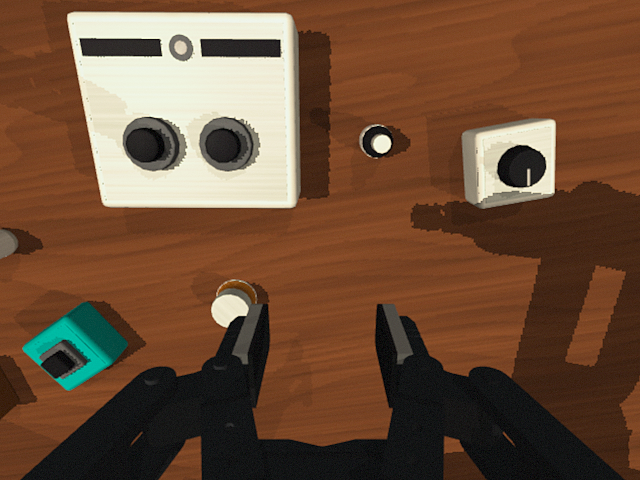

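The wrist view shows the two keys level at row 144, cols 145 and 222, so the jaws are parallel to the pair. The fingertips are at row 305, cols 258 and 385. I'll close in and cross-check with the wrist camera.

```bash
cat >> h.py <<'E'
def wristcloud(tag=None):
    s=observe();R=Rt();p,d=grab_frame("wrist");c=calibration("wrist");K=c["camera_matrix"];M=c["mount"]
    v,u=np.mgrid[:480,:640];X=np.stack([(u-K[0,2])/K[0,0]*d,(v-K[1,2])/K[1,1]*d,d],-1)
    T=X@M[:3,:3].T+M[:3,3]; W=T@R.T+s["position"]
    W[d<=0]=np.nan;T[d<=0]=np.nan
    if tag: cv2.imwrite(f"pics/{tag}.png",p[:,:,::-1])
    return p,d,T,W
E
python3 -m creep '[0.4,1.0,-2.2,0,0,0, 0.4,1.0,-2.2,0,0,0, 0.4,1.0,-2.2,0,0,0, 0.4,1.0,-2.2,0,0,0, 0.4,1.0,-2.2,0,0,0, 0.4,0,0,0,0,0, 0,0,0,0,0,0]'
python3 - <<'E'
from h import *
np.set_printoptions(precision=4,suppress=True)
plan((.5457,-.040,.20),(.0097,.059))
p,d,T,W=wristcloud("w2")
x,y,z=W[...,0],W[...,1],W[...,2]
for nm,c0 in (("L",(.5505,-.0105)),("R",(.5408,-.0695))):
    m=(z>.078)&(z<.092)&(np.hypot(x-c0[0],y-c0[1])<.03)
    q=W[m]
    if len(q): print(nm,m.sum(),q.mean(0),(q.min(0)+q.max(0))/2,np.ptp(q,0),np.median(q[:,2]))
for sg in (1,-1):
    m=(T[...,0]>-.03)&(T[...,0]<.02)&(abs(T[...,1])<.03)&(T[...,2]*sg>0)&(T[...,2]*sg<.07)
    q=T[m]
    if len(q): print("finger",len(q),q.min(0),q.max(0))
    f=q[q[:,0]>q[:,0].max()-.006]
    if len(f): print(" tip",f.min(0),f.max(0),f.mean(0))
E
```

```text
time_s: 3.55
position: [0.5323, -0.0394, 0.2066]
tool_rot: [-70.9, 89.9, -170.2]
force: [0.3, 0.5, -0.1]
gripper_width: 0.0458
t 3.55 pos [ 0.5323 -0.0394  0.2066] w 0.04578813781451811 F [ 0.337   0.4666 -0.1473] q [-8.7 15.6 93.2 -0.  71.4 90.5]
turn [0.0012 0.0006 0.0018] deg 0.12765072650484405 shift after turn [ 0.6592  1.3337 -0.1544] | before turn [ 0.6567  1.3351 -0.1533]
L 926 [ 0.5515 -0.0139  0.0833] [ 0.5505 -0.0134  0.082 ] [0.0251 0.0254 0.0078] 0.08347049903768819
R 928 [ 0.5414 -0.0723  0.0834] [ 0.5407 -0.0724  0.082 ] [0.0252 0.0252 0.0079] 0.08356077223370617
finger 1632 [-0.03   -0.0111  0.022 ] [-0.0014  0.0123  0.036 ]
 tip [-0.0074 -0.0102  0.0221] [-0.0014  0.0117  0.029 ] [-0.0053  0.0037  0.0233]
finger 1631 [-0.03   -0.0114 -0.0371] [-0.0015  0.0125 -0.023 ]
 tip [-0.0074 -0.0108 -0.03  ] [-0.0015  0.0116 -0.0232] [-0.0052  0.0036 -0.0244]
```

View pics/w2.png

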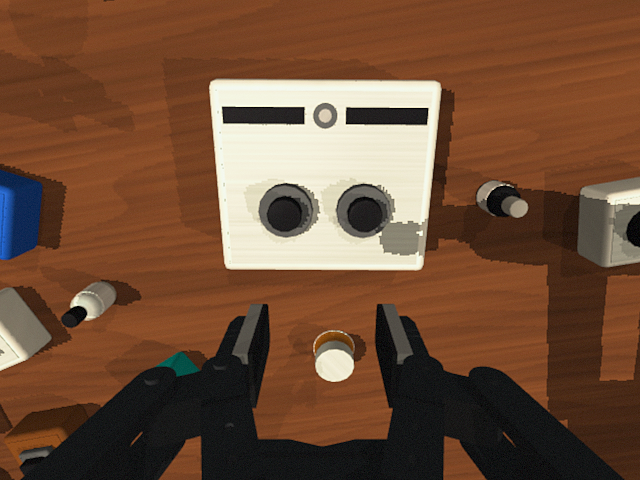

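Wrist estimate: L (.5505,-.0134), R (.5407,-.0724), tops at z 0.0835, centres 59.8 mm apart, agreeing with the fixed cameras within 3 mm. The tips end about 1.5 mm behind the TCP and are about 8 mm thick, so I'll open to about 51 mm to centre them on the keys.

```bash
python3 -m creep '[1.7,0.3,0,0,0,0, 1.7,0.3,0,0,0,0, 1.7,0.3,0,0,0,0, 1.7,0.2,0,0,0,0, 1.7,0.2,0,0,0,0, 1.2,0,0,0,0,0, 0,0,0,0,0,0, 0,0,0,0,0,0]' 0.2 80
python3 - <<'E'
from h import *
np.set_printoptions(precision=4,suppress=True)
plan((.5456,-.0418,.09),(.0098,.059))
p,d,T,W=wristcloud("w3")
x,y,z=W[...,0],W[...,1],W[...,2]
for nm,c0 in (("L",(.5505,-.012)),("R",(.5408,-.071))):
    m=(z>.075)&(z<.088)&(np.hypot(x-c0[0],y-c0[1])<.025)
    q=W[m]
    if len(q): print(nm,m.sum(),q.mean(0),(q.min(0)+q.max(0))/2,np.ptp(q,0),np.median(q[:,2]))
for sg in (1,-1):
    m=(T[...,0]>-.03)&(T[...,0]<.006)&(abs(T[...,1])<.02)&(T[...,2]*sg>0)&(T[...,2]*sg<.07)
    q=T[m]
    f=q[q[:,0]>q[:,0].max()-.006]
    if len(f): print(" tip",f.min(0),f.max(0),f.mean(0))
E
```

```text
time_s: 4.4
position: [0.5455, -0.042, 0.1106]
tool_rot: [-61.5, 90.0, -160.8]
force: [-0.6, -0.2, 0.2]
gripper_width: 0.0517
t 4.4 pos [ 0.5455 -0.042   0.1106] w 0.051707144871459436 F [-0.5947 -0.1814  0.154 ] q [-8.8 22.3 98.8 -0.  58.9 90.6]
turn [0.0008 0.0001 0.0002] deg 0.04827997560501777 shift after turn [ 2.0562  0.0034 -0.0202] | before turn [ 2.0562  0.0038 -0.0204]
L 1943 [ 0.5528 -0.0144  0.0827] [ 0.5511 -0.0135  0.0803] [0.0253 0.0253 0.0105] 0.08332100928895385
R 1900 [ 0.5433 -0.0717  0.0828] [ 0.5412 -0.0723  0.0804] [0.0248 0.0255 0.0108] 0.08341201694677938
 tip [-0.0083 -0.0095  0.0248] [-0.0023  0.0116  0.0318] [-0.0061  0.0033  0.026 ]
 tip [-0.0084 -0.0105 -0.0327] [-0.0024  0.0114 -0.0259] [-0.0062  0.0033 -0.0272]
```

View pics/w3.png

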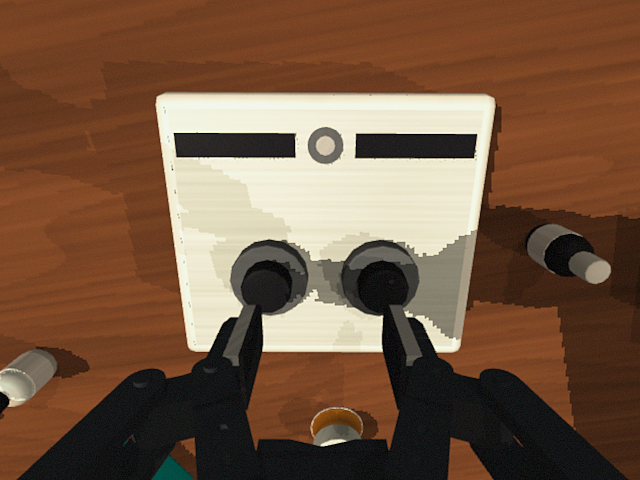

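Both tips sit over the keys. Now I'll press: the tip end is 2.3 mm above the TCP, so contact is expected at TCP z of about 0.0815 and fully down at about 0.0735.

```bash
python3 -m creep '[1.2,0,0,0,0,0, 1.2,0,0,0,0,0, 0.5,0,0,0,0,0, 0.5,0,0,0,0,0, 0.3,0,0,0,0,0, 0,0,0,0,0,0, 0,0,0,0,0,0]'
python3 - <<'E'
from h import *
np.set_printoptions(precision=4,suppress=True)
s=observe();print(s["force"],s["ft_torque"],s["position"])
E
```

```text
time_s: 5.15
position: [0.5449, -0.0413, 0.0737]
tool_rot: [-84.5, 89.9, 176.2]
force: [-3.1, 0.1, 8.8]
gripper_width: 0.051
[-3.1172  0.1383  8.7814] [ 0.0447  0.5968 -0.0082] [ 0.5449 -0.0413  0.0737]
```

```bash
python3 -m creep '[0.15,0,0,0,0,0, 0,0,0,0,0,0, 0,0,0,0,0,0]'
python3 - <<'E'
from h import *
np.set_printoptions(precision=4,suppress=True)
s=observe();print(s["force"],s["ft_torque"],s["position"],s["gripper_width"])
E
```

```text
time_s: 5.45
position: [0.5449, -0.0413, 0.0727]
tool_rot: [-84.8, 89.9, 175.9]
force: [-4.8, 1.2, 11.6]
gripper_width: 0.0513
[-4.8314  1.1502 11.5955] [ 0.1128  0.7592 -0.019 ] [ 0.5449 -0.0413  0.0727] 0.051286500605293966
```

```bash
python3 -m creep '[0.15,0,0,0,0,0, 0,0,0,0,0,0, 0,0,0,0,0,0, 0,0,0,0,0,0]'
python3 - <<'E'
from h import *
np.set_printoptions(precision=4,suppress=True)
s=observe();print(s["force"],s["ft_torque"],s["position"],s["gripper_width"])
p,d,T,W=wristcloud("w4")
x,y,z=W[...,0],W[...,1],W[...,2]
for nm,c0 in (("L",(.5505,-.012)),("R",(.5408,-.071))):
    # cap front part
    m=(z>.066)&(z<.09)&(np.hypot(x-c0[0]-.008,y-c0[1])<.005); print(nm,np.nanmedian(z[m]),m.sum())
    m=(np.hypot(x-c0[0]-.0165,y-c0[1])<.003); print(" collar",np.nanmedian(z[m]))
m=(np.hypot(x-.615,y+.053)<.008); print("pin",np.nanmax(z[m]),np.nanmedian(z[m]))
for sg in (1,-1):
    m=(T[...,0]>-.03)&(T[...,0]<.0)&(abs(T[...,1])<.011)&(T[...,2]*sg>0)&(T[...,2]*sg<.045)
    q=T[m];print("tip",sg,np.percentile(q[:,0],99))
E
```

```text
time_s: 5.85
position: [0.5449, -0.0413, 0.0726]
tool_rot: [-73.8, 90.0, -173.1]
force: [-7.6, 1.1, 21.6]
gripper_width: 0.0514
[-7.6282  1.0859 21.5581] [ 0.1507  1.2251 -0.0369] [ 0.5449 -0.0413  0.0726] 0.051365869325550234
L 0.07877443680637415 513
 collar 0.14072491428940173
R 0.0791315926028767 598
 collar 0.1459104867108909
pin 0.073319592092658 0.06204968867346544
tip 1 -0.00012020197240826792
tip -1 -9.509973142826587e-05
```

View pics/w4.png

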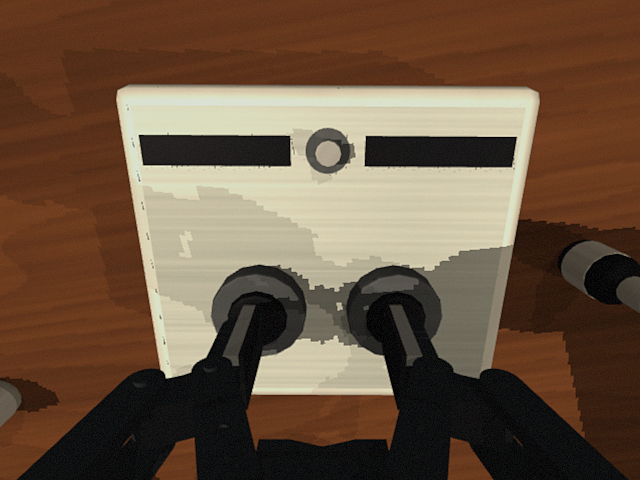

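Keys are bottomed: the force jumped from 11.6 to 21.6 N with no further travel. The pin, at (152,327) in the wrist view, has started rising. I'll hold.

```bash
for i in 1 2 3; do python3 -m creep '[0,0,0,0,0,0, 0,0,0,0,0,0, 0,0,0,0,0,0, 0,0,0,0,0,0, 0,0,0,0,0,0, 0,0,0,0,0,0, 0,0,0,0,0,0, 0,0,0,0,0,0]' | grep -E "time|force"; done
cat > pin.py <<'E'
from h import *
import sys
s=observe();print(s["time_s"],s["force"],s["position"])
p,d,T,W=wristcloud(sys.argv[1]);x,y,z=W[...,0],W[...,1],W[...,2]
m=(np.hypot(x-.615,y+.053)<.015)&(z>.065);print("pin",np.percentile(z[m],[50,80,99]),m.sum(),np.median(W[m],0))
E
python3 pin.py w5
```

```text
time_s: 6.7
force: [-7.0, 1.0, 22.2]
time_s: 7.5
force: [-8.0, 0.3, 21.3]
time_s: 8.3
force: [-7.1, -0.2, 20.7]
8.3 [-7.08823696 -0.17456145 20.66634303] [ 0.54488995 -0.04128007  0.0725869 ]
pin [0.08155579 0.08214189 0.08321165] 674 [ 0.61491151 -0.05434288  0.08155579]
```

View pics/w5.png

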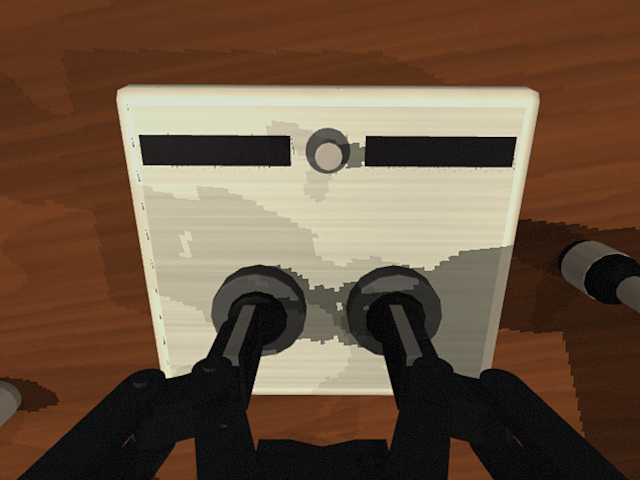

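The pin top is at 0.0816 m, against 0.082 expected when fully up. I'll hold longer to confirm it has stopped.

```bash
for i in 1 2; do python3 -m creep '[0,0,0,0,0,0, 0,0,0,0,0,0, 0,0,0,0,0,0, 0,0,0,0,0,0, 0,0,0,0,0,0, 0,0,0,0,0,0, 0,0,0,0,0,0, 0,0,0,0,0,0]' | grep -E "time|force"; done
python3 pin.py w6
```

```text
time_s: 9.15
force: [-7.6, 0.6, 21.2]
time_s: 9.95
force: [-7.2, 0.6, 21.4]
9.95 [-7.17134313  0.58764693 21.37509485] [ 0.54487109 -0.04129897  0.07257142]
pin [0.08155307 0.08211953 0.0830209 ] 678 [ 0.61496333 -0.05436846  0.08155307]
```

The pin is stable and fully up. I'll release straight up, then shut the fingers.

```bash
python3 -m creep '[-1.5,0,0,0,0,0, -3,0,0,0,0,0, -3,0,0,0,0,0, -3,0,0,0,0,0, 0,0,0,0,0,0, 0,0,0,0,0,0]'
python3 - <<'E'
from h import *
np.set_printoptions(precision=4,suppress=True)
p,d,T,W=wristcloud("w7")
x,y,z=W[...,0],W[...,1],W[...,2]
for nm,c0 in (("L",(.5505,-.0135)),("R",(.5408,-.072))):
    m=(z>.06)&(z<.09)&(np.hypot(x-c0[0],y-c0[1])<.008); print(nm,np.nanmedian(z[m]),m.sum())
m=(np.hypot(x-.615,y+.0543)<.015)&(z>.065)&(z<.1);print("pin",np.median(z[m]))
a=np.radians(15)
plan((.462,.3135,.15),(np.sin(a),-np.cos(a)))
E
```

```text
time_s: 10.6
position: [0.5462, -0.0415, 0.1757]
tool_rot: [90.8, 89.9, -8.6]
force: [-0.1, 0.1, -0.7]
gripper_width: 0.0512
L 0.08363841203851244 417
R 0.08374933771271592 423
pin 0.08160113235731885
t 10.65 pos [ 0.5452 -0.0414  0.1747] w 0.051497996988046094 F [-0.0386  0.4463 -0.0068] q [-8.8 18.2 94.3 -0.  67.5 90.6]
turn [-0.4248 -0.0002  0.0009] deg 24.33958069825274 shift after turn [  2.4678   1.1434 -36.4311] | before turn [  2.4789 -13.9709 -33.6643]
```

View pics/w7.png

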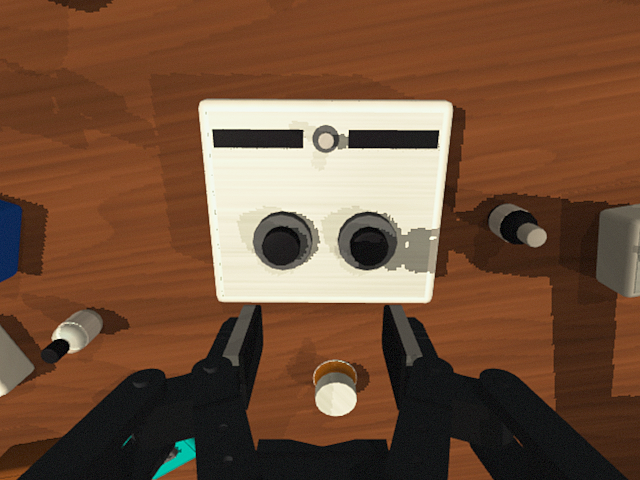

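Both keys are back up (z 0.0837) and the pin has stayed up. Now over to the start pod.

```bash
python3 -m creep '[0,0,0,-0.1416,0,0, 0,0,0,-0.1416,0,0, 0,0,0,-0.1416,0,0, 0,0.1,-3.5,0,0,0, 0,0.1,-3.5,0,0,0, 0,0.1,-3.5,0,0,0, 0,0.1,-3.5,0,0,0, 0,0.1,-3.5,0,0,0]' -1 40
python3 -m creep '[0,0.1,-3.5,0,0,0, 0,0.1,-3.5,0,0,0, 0,0.1,-3.5,0,0,0, 0,0.1,-3.5,0,0,0, 0,0.1,-3.5,0,0,0, 0,0,-1,0,0,0, 0,0,0,0,0,0]'
cat > st.py <<'E'
from h import *
import sys
np.set_printoptions(precision=4,suppress=True)
a=np.radians(15)
plan((.462,.3135,.09),(np.sin(a),-np.cos(a)))
p,d,T,W=wristcloud(sys.argv[1])
x,y,z=W[...,0],W[...,1],W[...,2]
m=(z>.0535)&(z<.066)&(np.hypot(x-.462,y-.3145)<.03)&(T[...,0]>.003)
q=W[m]
if len(q)>5: print("key",len(q),q.mean(0),np.median(q[:,2]),cv2.minAreaRect(q[:,:2].astype(np.float32)))
m=(z>.034)&(z<.045)&(abs(x-.462)<.06)&(abs(y-.314)<.06)&(p.astype(int).sum(-1)>330)
if m.sum()>20: print("pod",m.sum(),cv2.minAreaRect(W[m][:,:2].astype(np.float32)),np.median(z[m]))
E
python3 st.py w8
```

```text
time_s: 11.45
position: [0.5036, 0.1299, 0.1733]
tool_rot: [-96.3, 89.8, -171.3]
force: [0.7, 0.0, 0.2]
gripper_width: -0.0002
time_s: 12.15
position: [0.461, 0.3096, 0.1736]
tool_rot: [-73.7, 89.8, -148.5]
force: [0.3, 0.2, -1.1]
gripper_width: 0.0
t 12.15 pos [0.461  0.3096 0.1736] w 3.0476021168211784e-06 F [ 0.3054  0.1751 -1.1091] q [ 29.5  19.   93.2  -0.   68.  104.4]
turn [0.0027 0.0009 0.003 ] deg 0.23322449960875324 shift after turn [ 8.3643  0.1982 -0.354 ] | before turn [ 8.3634  0.2238 -0.3607]
key 854 [0.4626 0.3123 0.0575] 0.057597033813210206 ((0.4616548717021942, 0.3121579587459564), (0.02267478033900261, 0.021741371601819992), 15.55150032043457)
pod 5599 ((0.4620018005371094, 0.3122669458389282), (0.06953540444374084, 0.0699731782078743), 14.453961372375488) 0.03993750441251637
```

View pics/w8.png

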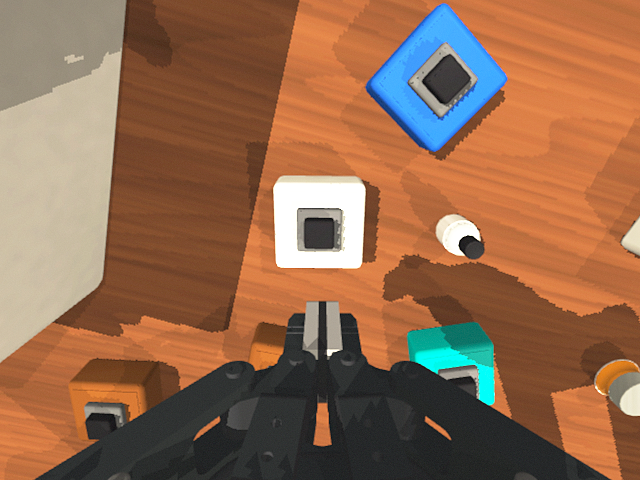

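The shut fingers are just short of the white start pod, whose key is at (232,319) in the wrist view. The key measures (.4617,.3122), z 0.0576, yaw 15°, consistent with the pod fit. I'll descend to just above it.

```bash
python3 -m creep '[1.9,0.1,-0.1,0,0,0, 1.9,0.05,-0.1,0,0,0, 1.9,0,0,0,0,0, 1.9,0,0,0,0,0, 1.5,0,0,0,0,0, 0.8,0,0,0,0,0, 0,0,0,0,0,0, 0,0,0,0,0,0]'
python3 st.py w9
```

```text
time_s: 13.0
position: [0.4637, 0.3105, 0.0765]
tool_rot: [23.3, 90.0, -51.8]
force: [-0.2, 0.9, 0.5]
gripper_width: -0.0001
t 13.0 pos [0.4637 0.3105 0.0765] w -0.00012474298822675857 F [-0.1518  0.9367  0.4914] q [ 29.5  25.4  99.5  -0.   55.  104.5]
turn [-0.001   0.0002 -0.0001] deg 0.05691071421312076 shift after turn [-1.3488 -0.0836 -0.3309] | before turn [-1.3488 -0.0838 -0.3306]
key 1124 [0.4669 0.3146 0.0572] 0.05741087150591385 ((0.46440589427948, 0.3130849599838257), (0.017353316769003868, 0.021802101284265518), 13.725837707519531)
pod 9848 ((0.4622255563735962, 0.31259357929229736), (0.06924452632665634, 0.07004152238368988), 14.441789627075195) 0.039882827020523065
```

View pics/w9.png

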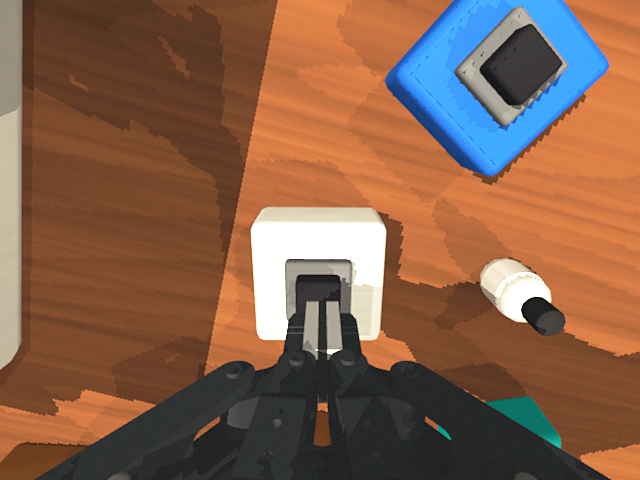

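```bash
python3 -m creep '[0.5,-0.1,-0.25,0,0,0, 0.7,0,0,0,0,0, 0.5,0,0,0,0,0, 0.3,0,0,0,0,0, 0.3,0,0,0,0,0, 0,0,0,0,0,0, 0,0,0,0,0,0]'
```

```text
time_s: 13.75
position: [0.4613, 0.3133, 0.0534]
tool_rot: [-97.4, 90.0, -172.4]
force: [-0.9, 0.3, 2.4]
gripper_width: 0.0002
```

```bash
python3 -m creep '[0.2,0,0,0,0,0, 0,0,0,0,0,0, 0,0,0,0,0,0]'; python3 -m creep '[0.15,0,0,0,0,0, 0,0,0,0,0,0, 0,0,0,0,0,0]'
```

```text
time_s: 14.05
position: [0.4613, 0.3133, 0.052]
tool_rot: [-171.5, 90.0, 113.4]
force: [-3.6, 1.0, 7.8]
gripper_width: -0.0001
time_s: 14.35
position: [0.4613, 0.3134, 0.0518]
tool_rot: [121.5, 90.0, 46.5]
force: [-5.6, -1.7, 17.3]
gripper_width: -0.0003
```

The start key has bottomed: force 7.8 → 17.3 N with z stopped at 0.0518. Releasing straight up.

```bash
python3 -m creep '[0,0,0,0,0,0, -1,0,0,0,0,0, -3,0,0,0,0,0, -4,0,0,0,0,0, -4,0,0,0,0,0, 0,0,0,0,0,0, 0,0,0,0,0,0, 0,0,0,0,0,0]'
python3 st.py w10
python3 - <<'E'
from h import *
np.set_printoptions(precision=4,suppress=True)
p,d=grab_frame("scene");cv2.imwrite("pics/s2.png",p[:,:,::-1])
c=calibration("scene");K=c["camera_matrix"];v,u=np.mgrid[:480,:640]
W=(np.stack([(u-K[0,2])/K[0,0]*d,(v-K[1,2])/K[1,1]*d,d],-1)-c["t"])@c["R"]
x,y,z=W[...,0],W[...,1],W[...,2]
m=(np.hypot(x-.615,y+.0543)<.015)&(z>.065)&(z<.1);print("pin",m.sum(),np.median(z[m]))
for nm,c0 in (("L",(.5505,-.0135)),("R",(.5408,-.072))):
    m=(z>.06)&(z<.09)&(np.hypot(x-c0[0],y-c0[1])<.008); print(nm,np.median(z[m]),m.sum())
P0=np.load("P_scene.npy").astype(int); df=abs(P0-p.astype(int)).sum(-1)
m=(W[...,2]>-.01); print("changed px",(df>90).sum())
cv2.imwrite("pics/diff.png",np.clip(df,0,255).astype(np.uint8))
E
```

```text
time_s: 15.15
position: [0.4607, 0.3127, 0.1686]
tool_rot: [-71.2, 89.9, -146.2]
force: [-0.3, 0.4, 1.0]
gripper_width: 0.0002
t 15.15 pos [0.4607 0.3127 0.1686] w 0.00022232539705190426 F [-0.3147  0.4445  0.9681] q [ 29.8  19.4  93.5  -0.   67.3 104.8]
turn [-0.0001  0.0007  0.0021] deg 0.12695891702479997 shift after turn [ 7.8637  0.1419 -0.0426] | before turn [ 7.8634  0.1584 -0.0483]
key 894 [0.4624 0.3123 0.0575] 0.05760691905740068 ((0.4618542790412903, 0.31224414706230164), (0.022259769961237907, 0.021100277081131935), 15.27294921875)
pod 5789 ((0.4621434807777405, 0.31234288215637207), (0.06928905844688416, 0.06990902125835419), 14.452152252197266) 0.039941548192231974
pin 35 0.07625311317955731
L 0.08498364619146803 22
R 0.08414293464176707 21
changed px 13701
```

View pics/s2.png

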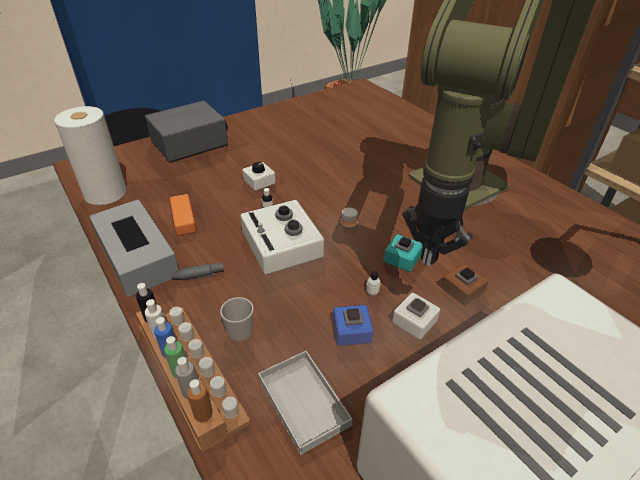

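View pics/w10.png

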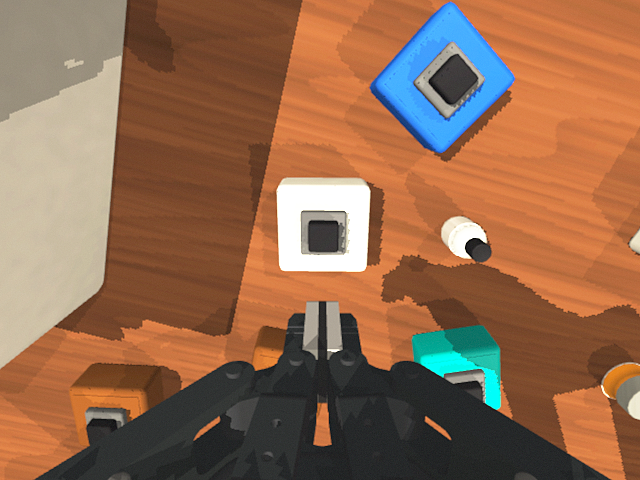

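The scene view shows everything in its place: console at (232,282) with the pin up at about (228,261), start pod at (314,416), and the arm clear of everything. In the wrist view the start key is back up at (236,323). Handing in.

```bash
python3 -c "
from rig import order;print(order.hand_in())"
```

```text
the job is handed in; nothing more can be done
None
```

The interlock is reset and the steriliser started; I handed the job in at about 15.3 s of the 56 s allowed.

**Round keys:** I pressed both together with two fingertips until they bottomed. The force rose from 11.6 to about 21 N with no further travel. I held them for just over 4 s, until the pin top read 0.0816 m (0.082 m expected when fully up) and no longer changed, then let both go.

**Start key:** With the fingers shut, I then pressed the square key on the white start pod until it bottomed, at about 17 N, and let go.

**Last checks:**
- **Keys:** both round keys were back up at about 0.084 m, and the start key was back up at 0.0576 m.
- **Pods and bystanders:** the start pod had moved about 0.2 mm, within measurement noise. By eye, nothing else in the scene picture had shifted; I did not measure the bystanders one by one.
- **Robot:** it ended clear of everything.
- **Disagreement on the pin:** in the last scene-camera check its median height read 0.076 m. That patch of only 35 pixels probably included the pin's side, so I went by the wrist camera, which read 0.0816 m three times, the last one after the keys were released.

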